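# Reset the dust extractor in its latched control box

## Task

The workshop's dust extractor has tripped. Pull up the recessed paddle on the grey control box to free the latch and raise the lid fully, just past upright to its stop; then slide the dust cover inside all the way aside, press the reset button it was hiding fully down, slide the cover all the way back over the button, then push the lid down until it is shut and latched. Leave the jar, the weight, the die and the bone wafers where they are.

Things in the scene. Friction and masses are not known exactly. Their poses are not given: they have to be found in the camera images.
- box: grey steel control box fixed to the bench, 160 (x) x 200 (y) x 100 mm high, 4 mm walls; origin under its centre; front faces its -x, lid hinged along the top of its +x side. In mid-front a finger pocket 84 mm wide, 50 mm deep (x), open to the front, from 34 to 97 mm above the bench, roofed by the paddle. Inside behind it the box is 102 mm deep (x), 192 mm wide
- lid (a joint): angle of the 5 mm thick lid, rad: 0 shut, 1.57 upright, 1.75 its stop. Stiff hinge: stays where left, about 5 N at the front edge raises it. Its front 50 mm is cut away over the middle 84 mm for the paddle, leaving a 58 mm wide strip each side. To latch, press a strip (not the paddle: that hinders the latch) near the front with 5 to 12 N until it snaps; unlatched it stands at 0.1 or more
- lid_hinge (a point): point on the lid's hinge line in the middle of its width, level with the lid's underside (box frame: x +80 mm, y 0, 100 mm up)
- lid_corner (a point): point on the lid's upper face at its front left strip, 10 mm behind the front edge, 150 mm from the hinge line, 71 mm to the box's +y side; moves with the lid
- paddle (a joint): angle of the paddle, rad: 0 lying flat, 0.7 fully pulled up; the latch is free above about 0.4. A spring returns it; about 2 to 4 N at its edge lifts it. It is carried by the lid, so pulling on after it is up raises the lid
- paddle_edge (a point): middle of the free edge of the bare steel paddle, a plate 41 mm long (x), 74 mm wide, 6 mm thick, 3 mm below the lid's top over the pocket. The free edge points to box -x, 5 mm behind the box's front; its hinge is 41 mm behind the edge. Reach under the edge from the front with tilted fingertips and lift. Two hooks hang 32 mm down from it, 11 mm in front of its hinge at y +-32 mm
- cover (a joint): travel of the sliding dust cover, m: 0 over the button, 0.060 fully aside; slides to the box's +y, with about 1.5 N of friction, and stays where it is left
- cover_tab (a point): centre of the upright tab on the dust cover; tab 36 mm (x) x 8 mm (y) x 20 mm high, reaching 10 mm above and below this point. Below it the cover is a steel hood 52 x 52 mm whose flat top is 10 mm under this point. It lies about at the box's middle in x
- button_top (a point): centre of the top of the round reset button, 24 mm across, spring-loaded, on an aluminium deck inside the box; it sits right under the cover's centre when the cover is at 0
- button (a joint): travel of the reset button, m: 0 up, 0.006 fully down (takes 5 N)
- jar: frosted glass jar with a metal cap, 60 mm across, 85 mm high, loose; origin at the centre of its underside; not to be moved
- weight: brass weight with a knob, 48 mm across, 60 mm high, loose; origin under its centre; not to be moved
- die: stepped round steel button shank die, 38 mm across, 52 mm high, loose; origin under its centre; not to be moved
- wafer2: uppermost of a stack of three loose bone wafers, each 48 mm across and 5 mm thick; origin at the centre of its underside, 10 mm above the bench; not to be moved
- press: chrome hand press fixed to the bench, 170 (x) x 120 (y) mm, 260 mm high with its wheel; origin under the centre of its base; an obstacle

How it is judged:
By the outcome, as a careful person would: the job done as asked, in the order asked, and still so for the second after the job is handed in, with the robot touching nothing.
It also fails if it takes over 72 s, if anything falls off the work surface, if the arm or the gripper's body presses on something with over 40 N, if the wrist force passes 120 N, or if a joint passes its speed limit or range.

## Robot

A 6-joint arm with a two-finger parallel gripper is mounted at the origin on the work surface. World frame = base frame: x ahead of the robot, y to its left, z up, the work surface at z = 0. Lengths are in m, angles in degrees, forces in N, time in s.
With the tool pointing down it reaches from about 0.25 to 0.725 m from the base axis. Payload 9.7 kg.
Tool frame: the origin (TCP) lies at the very end of the fingers, on their centre line; the grasp point (between the pads) lies 19 mm behind it; z points along the fingers, y is the direction in which the jaws open and shut (so a half turn about z gives the same grasp; the last joint's range is limited). The gripper opens to 85 mm and grips with 20 to 120 N. Pads are 22 mm wide; open, the fingers measure 114 mm over their backs; the gripper's body (76 mm by 85 mm) begins 54 mm behind the grasp point. The pads swing forward as they close: fully open they stand 13 mm farther back than shut.
Start: joints at [0, 4.979, 10.078, 95.1, 0, 90], TCP at [0.55, -0, 0.231] pointing down, gripper open.
Joint ranges: [-179.16, 179.16], [-48.56, 103.87], [-65.8, 70.77], [-126.05, 130.52], [-82.76, 87.17], [-180, 180]. Speed limits (degrees/s): [127.2, 127.2, 147.25, 180, 180, 180].

## Interface

Orientations are given as [roll, pitch, yaw] about the fixed x, y, z axes, in that order (R = Rz(yaw) Ry(pitch) Rx(roll)).
In Python, from workcell import bot gives the robot as it stands.
- The arm moves only by the shell command python3 -m pendant 'ROWS' [FORCE]. ROWS is JSON, a list that holds one entry, the list of rows, each a list of 7 numbers: the shift along the tool's x, y, z in cm, then the turn, a rotation vector about the tool's x, y, z in rad, then the opening in per cent of the stroke, from 0 (shut) to 100 (fully open). In form: [[[dx, dy, dz, ax, ay, az, gripper], ...]]. A call has 1 to 5 rows; each row shifts and turns the pose as measured when the row begins, along the tool's axes as they then stand; what a row does not reach is not made up. A row lasts 1/12 s, in which the tool goes at most 41.7 mm and 7.16 degrees, less where a joint would pass 70% of its speed; a pose out of reach is approached as far as the arm can. A call with a gripper value outside its range is refused whole. The fingers move at their own pace and stop on an object; FORCE is the grip in N (left out, the last holds). Time passes only in rows, so rows that do not move let the fingers close. It gives the time, the measured TCP pose, the force and the opening at its end, in the units of the state.
- bot.get_obs(): the state, without advancing time (a new reading comes with each control period).
- bot.camera(name): name is "scene" or "side" or "wrist"; returns the picture (480x640x3 uint8, red, green, blue); there is no depth.
- bot.get_calibration(name): a dict with "intrinsics" (3x3 intrinsics, pixels), "pose" (4x4, takes a point from camera to world coordinates); the wrist camera has in their place "T_tool_cam" (4x4, takes a point from camera to tool coordinates, whose origin is the TCP and whose axes are the flange's). Camera axes: x right, y down, z forward; pixel columns grow to the right and rows downward; lengths in m; the calibration is good to about 2 mm. A picture is of the moment at which its call begins: read the wrist's pose just before it. get_calibration takes no time and is no camera call.
- bot.job_done(): hands the job in, once; it reports no verdict.
Trained networks look in the newest picture that a camera, given by its name, has taken for a name from the list of things; names that differ only in an ending like _2 or _b are one class to them, and where a whole thing is asked for, a point or a joint stands for the part that bears it (a point fixed in the world has none). Each returns a list of dicts, best first, with "confidence" (0 to 1); they miss things now and then, are a little off and sometimes report something else, mostly with a low value. They report only what shows in the picture. A call takes as long as a camera call.
- bot.masks_of(camera, thing): "pixels" (480x640 bool, what is visible of it) and "extent" ([left, top, right, bottom] in pixels, round what is visible of it).
- bot.mark_of(camera, thing): "uv" ([column, row] in pixels: a listed point, or the origin of a listed thing).
The state is a dict: "time": time; "q": joint angles; "qd": joint speeds; "joint_efforts": joint torques, N m; "ee_pos": TCP position; "tcp_rot": TCP orientation; "wrist_force": force on the tool from outside, world axes, zero at the start; "torque": the same for the moment, N m; "opening": finger opening in m.
Only numpy, scipy, OpenCV 4.12 (cv2) and the standard library are available. Lean on these libraries where they do the work, as an engineer would, in place of code of your own. Each camera call takes 0.05 s, during which the arm holds its last target. There are 200 camera calls.

## Working session

There is one attempt and no reset: what is moved stays moved. The work goes in short steps, Python scripts to look and compute and a shell command to move; the robot and the scene stay as the last step left them, time stands still between calls to the robot, and variables do not carry over. Pictures are saved under pics/ and viewed, about 8 in all and at most 12, crops included, and the job is handed in when it is done.

```bash
ls; mkdir -p pics; python3 - <<'E'
from workcell import bot
import cv2,numpy as np
print(bot.get_obs())
for n in("scene","side"):
    im=bot.camera(n); cv2.imwrite(f"pics/{n}0.png",im[:,:,::-1])
    c=bot.get_calibration(n); print(n,np.round(c["intrinsics"],1).tolist(),np.round(c["pose"],3).tolist())
    for t in("lid_hinge","lid_corner","paddle_edge","box","press","jar","weight","die","wafer2"):
        r=bot.mark_of(n,t); print(t,[(np.round(a["uv"],1).tolist(),round(a["confidence"],2)) for a in r[:2]])
print(bot.get_calibration("wrist"))
E
```

```text
pics
{'time': 0.0, 'q': array([ 2.95222379e-04,  5.01210472e+00,  1.00345654e+01,  9.50993156e+01,
       -7.20789764e-04,  8.99994583e+01]), 'qd': array([-0.03373001, -0.04346989,  0.06131694,  0.00983173,  0.035077  ,
       -0.03053082]), 'joint_efforts': array([ 7.68234549e-04, -5.20392072e+01,  4.64802504e+01,  1.63646933e-02,
        2.23589603e-05, -6.77332673e-05]), 'ee_pos': array([ 5.49774316e-01, -7.52575521e-07,  2.30574425e-01]), 'tcp_rot': array([-1.79923145e+02,  7.20062525e-04,  9.00008379e+01]), 'wrist_force': array([ 0.52274862,  0.53890624, -1.04108133]), 'torque': array([0.03240567, 0.00978566, 0.00120314]), 'opening': 0.08561293581728865}
scene [[504.4, 0.0, 314.6], [0.0, 504.4, 239.3], [0.0, 0.0, 1.0]] [[-0.213, 0.679, -0.703, 1.392], [0.977, 0.152, -0.149, 0.101], [0.006, -0.718, -0.696, 0.91], [0.0, 0.0, 0.0, 1.0]]
lid_hinge [([340.9, 268.7], 0.74), ([348.1, 273.2], 0.29)]
lid_corner [([384.1, 224.7], 0.75)]
paddle_edge [([353.8, 224.3], 0.63)]
box [([347.0, 270.3], 0.89)]
press [([146.9, 234.7], 0.77), ([354.2, 223.2], 0.67)]
jar [([479.0, 271.7], 0.76)]
weig
[... 409 characters left out ...]
[310.9, 293.3], 0.91)]
press [([374.3, 171.9], 0.61)]
jar [([295.8, 432.0], 0.57)]
weight [([203.0, 388.1], 0.61)]
die [([242.0, 419.1], 0.69)]
wafer2 [([333.1, 210.8], 0.5)]
{'intrinsics': array([[342.35300313,   0.        , 318.75556753],
       [  0.        , 342.35300313, 234.85106203],
       [  0.        ,   0.        ,   1.        ]]), 'T_tool_cam': array([[ 6.58958201e-04, -9.59171523e-01, -2.82824248e-01,
         7.16000665e-02],
       [ 9.99998973e-01,  2.72177709e-04,  1.40685398e-03,
         5.01111956e-04],
       [-1.27243582e-03, -2.82824884e-01,  9.59170718e-01,
        -1.43647936e-01],
       [ 0.00000000e+00,  0.00000000e+00,  0.00000000e+00,
         1.00000000e+00]])}
```

```bash
cat > h.py <<'E'
from workcell import bot
import numpy as np, cv2
from scipy.spatial.transform import Rotation as R
def tool():
    o=bot.get_obs(); T=np.eye(4); T[:3,:3]=R.from_euler('xyz',o['tcp_rot'],degrees=True).as_matrix(); T[:3,3]=o['ee_pos']; return T
def cam(n,T=None):
    c=bot.get_calibration(n); return np.array(c["intrinsics"]), (np.array(c["pose"]) if n!="wrist" else (tool() if T is None else T)@np.array(c["T_tool_cam"]))
def ray(n,uv,T=None):
    K,P=cam(n,T); d=P[:3,:3]@np.linalg.inv(K)@np.array([*uv,1.]); return P[:3,3],d/np.linalg.norm(d)
def onz(n,uv,z,T=None):
    o,d=ray(n,uv,T); return o+d*(z-o[2])/d[2]
def tri(rs):
    A=np.zeros((3,3));b=np.zeros(3)
    for o,d in rs:
        M=np.eye(3)-np.outer(d,d);A+=M;b+=M@o
    p=np.linalg.solve(A,b); return p,max(np.linalg.norm((np.eye(3)-np.outer(d,d))@(p-o)) for o,d in rs)
def proj(n,p,T=None):
    K,P=cam(n,T); q=K@(P[:3,:3].T@(np.array(p)-P[:3,3])); return q[:2]/q[2]
def snap(n,f):
    T=tool(); im=bot.camera(n); cv2.imwrite(f"pics/{f}.png",im[:,:,::-1]); return T
E
python3 - <<'E'
from h import *
m={"lid_hinge":([340.9,268.7],[278,257]),"lid_corner":([384.1,224.7],[330.3,295.2]),"paddle_edge":([353.8,224.3],[343.7,272.1]),"box":([347,270.3],[310.9,293.3]),"press":([146.9,234.7],[374.3,171.9]),"jar":([479,271.7],[295.8,432]),"weight":([477.6,334.7],[203,388.1]),"die":([492.6,300.4],[242,419.1]),"wafer2":([228.7,263.6],[333.1,210.8])}
for k,(a,b) in m.items():
    p,e=tri([ray("scene",a),ray("side",b)]); print(k,p.round(3),round(e,4))
a=cv2.imread("pics/scene0.png");b=cv2.imread("pics/side0.png")
cv2.imwrite("pics/both.png",np.vstack([cv2.resize(a[100:400],(640,300)),cv2.resize(b[150:450],(640,300))]))
E
```

```text
lid_hinge [0.651 0.004 0.098] 0.0003
lid_corner [0.499 0.08  0.108] 0.001
paddle_edge [0.497 0.005 0.097] 0.004
box [0.571 0.009 0.008] 0.0011
press [ 0.556 -0.519 -0.   ] 0.0042
jar [ 0.486  0.327 -0.013] 0.0024
weight [0.692 0.314 0.007] 0.0006
die [0.589 0.349 0.008] 0.0004
wafer2 [ 0.614 -0.279  0.015] 0.0034
```

View pics/both.png

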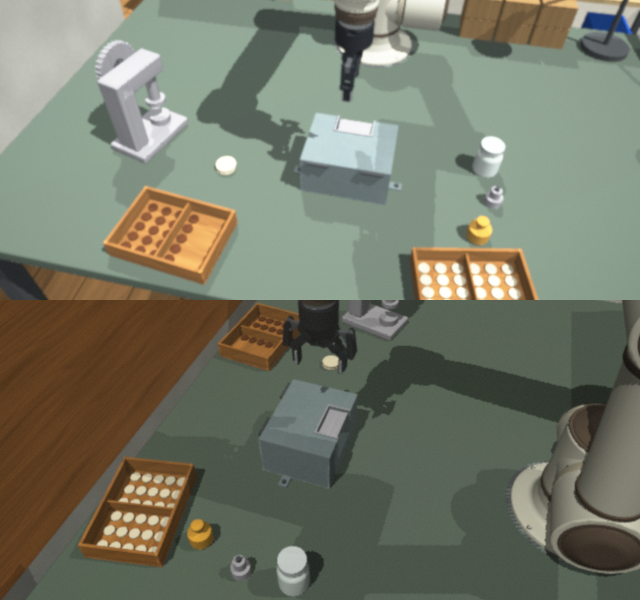

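The top half shows the box in the middle, with its paddle cut-out facing the robot. The press and wafers are on the right (−y), and the jar, die and weight on the left (+y). The triangulated points fit the box's given sizes: centre about (0.571, 0.005), yaw about −1°, top at 0.105. Next I'll turn the wrist and back off for a closer look.

```bash
p="python3 -m pendant"
$p '[[[0,0,0,0,0,-0.121,0],[0,0,0,0,0,-0.121,0],[0,0,0,0,0,-0.121,0],[0,0,0,0,0,-0.121,0],[0,0,0,0,0,-0.121,0]]]' >/dev/null
$p '[[[0,0,0,0,0,-0.121,0],[0,0,0,0,0,-0.121,0],[0,0,0,0,0,-0.121,0],[0,0,0,0,0,-0.121,0],[0,0,0,0,0,-0.121,0]]]' >/dev/null
$p '[[[0,0,0,0,0,-0.121,0],[0,0,0,0,0,-0.121,0],[0,0,0,0,0,-0.121,0],[3,0,0,0,0,0,0],[3,0,0,0,0,0,0]]]'
$p '[[[3,0,0,0,0,0,0],[3,0,0,0,0,0,0],[0,0,0,0,0,0,0]]]'
python3 - <<'E'
from h import *
T=snap("wrist","w1"); print(T.round(3).tolist(), bot.get_obs()['q'].round(1))
for t,z in(("lid_corner",.105),("paddle_edge",.102),("lid_hinge",.1)):
    for a in bot.mark_of("wrist",t)[:2]: print(t,a["confidence"],np.round(a["uv"]),onz("wrist",a["uv"],z,T).round(4))
E
```

```text
time: 2.25
ee_pos: [0.4921, -0.0031, 0.2281]
tcp_rot: [180.0, -0.2, -176.6]
wrist_force: [-0.8, -0.5, 1.3]
opening: -0.0002
time: 2.5
ee_pos: [0.4264, -0.0069, 0.2279]
tcp_rot: [180.0, -0.3, -176.5]
wrist_force: [-0.3, 0.3, 0.4]
opening: -0.0
[[-0.998, -0.061, -0.005, 0.426], [-0.061, 0.998, 0.0, -0.007], [0.005, 0.0, -1.0, 0.228], [0.0, 0.0, 0.0, 1.0]] [ -0.9 -11.4  -5.9  95.7   0.   -4.4]
lid_corner 0.59 [420. 316.] [0.501  0.0859 0.105 ]
```

View pics/w1.png

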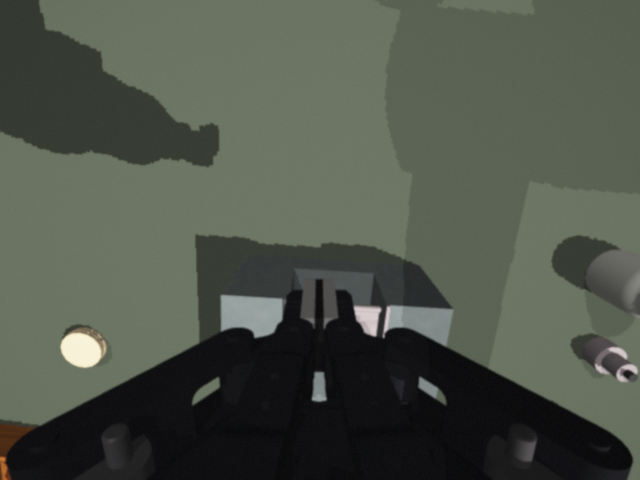

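The wrist view shows the box's front top edge running from about (222,295) to (452,308). The pocket is between columns 293 and 387, and the fingers sit at its middle.

```bash
python3 - <<'E'
from h import *
T=tool()
a=onz("wrist",(222,295),.105,T);b=onz("wrist",(452,308),.105,T);print(a,b,np.linalg.norm(a-b),(a+b)/2,np.degrees(np.arctan2(-(b-a)[0],(b-a)[1])))
for u in((295,268),(374,273)):print(onz("wrist",u,.1,T))
E
```

```text
[ 0.49583496 -0.08573812  0.105     ] [0.49603133 0.11223511 0.105     ] 0.19797332793648242 [0.49593314 0.01324849 0.105     ] -0.05683429848769912
[ 0.46936216 -0.02484871  0.1       ]
[0.46980336 0.04256237 0.1       ]
```

```bash
p="python3 -m pendant"
$p '[[[0,1.6,0,0,0,0.061,0],[0,0,0,0,-0.12,0,0],[0,0,0,0,-0.12,0,0],[0,0,0,0,-0.12,0,0],[0,0,0,0,-0.12,0,0]]]'
$p '[[[0,0,0,0,-0.12,0,0],[0,0,0,0,-0.12,0,0],[0,0,0,0,-0.12,0,0],[0,0,0,0,-0.12,0,0],[0,0,0,0,-0.12,0,0]]]'
cat >>h.py <<'E'
def go(*tgts):  # cm in tool axes from current pose to each world target, cumulative legs
    T=tool(); o=bot.get_obs(); p=T[:3,3]; print("at",p.round(4),"axes x",T[:3,0].round(3),"y",T[:3,1].round(3),"z",T[:3,2].round(3),"F",o['wrist_force'].round(1),"t",round(o['time'],2),"q",o['q'].round(0))
    for t in tgts:
        t=np.array(t); print(t,(T[:3,:3].T@(t-p)*100).round(2)); p=t
E
python3 -c "
from h import *
go((.44,.009,.068),(.512,.009,.068),(.512,.009,.082))"
```

```text
time: 3.12
ee_pos: [0.4389, 0.0103, 0.2197]
tcp_rot: [180.0, 26.9, 179.8]
wrist_force: [-1.0, -0.2, 0.4]
opening: 0.0
time: 3.53
ee_pos: [0.5585, 0.0188, 0.2347]
tcp_rot: [-179.5, 55.7, 179.8]
wrist_force: [0.7, 0.1, -0.8]
opening: 0.0001
at [0.5585 0.0188 0.2347] axes x [-0.563  0.002 -0.826] y [ 0.01   1.    -0.005] z [ 0.826 -0.01  -0.563] F [ 0.7  0.1 -0.8] t 3.53 q [  4. -48. -48.  35.  -4.   2.]
[0.44  0.009 0.068] [20.44 -1.02 -0.39]
[0.512 0.009 0.068] [-4.06  0.07  5.95]
[0.512 0.009 0.082] [-1.16 -0.01 -0.79]
```

```bash
p="python3 -m pendant"; s='from h import *
o=bot.get_obs();print(*o["q"].round(3),*o["ee_pos"].round(4))'
python3 -c "$s" >>log.txt
$p '[[[2,0,-2,0,0.12,0,0],[2,0,-2,0,0.12,0,0]]]' >/dev/null; python3 -c "$s" >>log.txt
$p '[[[3,-0.5,-1,0,0.12,0,0],[2,-0.5,0,0,0,0,0]]]' >/dev/null; python3 -c "$s" >>log.txt
cat > fit.py <<'E'
from h import *
from scipy.optimize import least_squares
D=[[0.0003,5.012,10.035,95.099,0,0,.54977,0,.23057]]+[list(map(float,l.split())) for l in open("log.txt")]
D=np.array(D)
def fk(p,q):
    x0,h,a,b,c,l=p; q2,q3,q4=np.radians(q)
    return np.array([x0+a*np.sin(q2)+b*np.cos(q2-q3)-c*np.sin(q2-q3)+l*np.cos(q4-q3+q2), h+a*np.cos(q2)-b*np.sin(q2-q3)-c*np.cos(q2-q3)-l*np.sin(q4-q3+q2)])
def fit():
    pri=np.array([0,.36,.36,.36,0,.25])
    r=lambda p:np.concatenate([*[(fk(p,d[1:4])-[np.hypot(d[6],d[7]),d[8]])/.0005 for d in D],(p-pri)/.3])
    s=least_squares(r,pri); return s.x,np.abs(s.fun[:-6]).max()*.5
def ik(p,x,z,tilt):
    best=None
    for s in([-20,-20],[-40,-40],[-10,-60],[0,0],[20,-20],[20,20]):
        f=lambda q:fk(p,[q[0],q[1],90-tilt+q[1]-q[0]])-[x,z]
        o=least_squares(f,s,bounds=([-48.5,-65.7],[103.8,70.7]))
        if best is None or o.cost<best.cost: best=o
    q=best.x; return q.round(1),round(90-tilt+q[1]-q[0],1),round(np.sqrt(2*best.cost)*1000,1)
if __name__=="__main__":
    p,e=fit(); print(p.round(4),"err mm",e); print(D[:,1:4].round(1))
    for t in(30,40,45,50,56,62,70): print(t,"pre",ik(p,.46,.068,t),"in",ik(p,.512,.068,t),"mid",ik(p,.586,.213,t))
E
python3 fit.py; python3 -c "
from h import *
go((.45,.009,.15))"
```

```text
[ 0.0018  0.1655  0.4206  0.5165 -0.0312  0.4301] err mm 0.16283747066070386
[[  5.   10.   95.1]
 [-48.4 -48.2  34.5]
 [-44.7 -41.4  50.6]
 [-44.8 -40.4  59.4]]
30 pre (array([-40.3, -48.9]), np.float64(51.5), np.float64(0.0)) in (array([-30.7, -43.8]), np.float64(46.9), np.float64(0.0)) mid (array([-20.5, -21.1]), np.float64(59.4), np.float64(0.0))
40 pre (array([-48.5, -57.3]), np.float64(41.2), np.float64(18.5)) in (array([-41.1, -54. ]), np.float64(37.1), np.float64(0.0)) mid (array([-29.9, -32. ]), np.float64(47.9), np.float64(0.0))
45 pre (array([-48.5, -60.7]), np.float64(32.8), np.float64(42.9)) in (array([-46.4, -59.1]), np.float64(32.3), np.float64(0.0)) mid (array([-34.4, -37.3]), np.float64(42.0), np.float64(0.0))
50 pre (array([-48.5, -64.6]), np.float64(23.9), np.float64(62.7)) in (array([-48.5, -63.3]), np.float64(25.2), np.float64(11.8)) mid (array([-38.7, -42.6]), np.float64(36.0), np.float64(0.0))
56 pre (array([-48.5, -65.7]), np.float64(16.8), np.float64(86.9)) in (array([-48.5, -65.7]), np.float64(16.8), np.float64(36.3)) mid (array([-43.5, -48.8]), np.float64(28.7), np.float64(0.0))
62 pre (array([-48.5, -65.7]), np.float64(10.8), np.float64(120.6)) in (array([-47.5, -65.7]), np.float64(9.8), np.float64(76.7)) mid (array([-47.9, -55. ]), np.float64(20.9), np.float64(0.0))
70 pre (array([-48.5, -65.7]), np.float64(2.8), np.float64(170.6)) in (array([-33.9, -65.7]), np.float64(-11.8), np.float64(126.8)) mid (array([-48.5, -61.6]), np.float64(6.9), np.float64(15.3))
at [0.465  0.0116 0.1834] axes x [-0.817  0.004 -0.576] y [ 0.008  1.    -0.003] z [ 0.576 -0.007 -0.817] F [ 0.8 -0.8  1.3] t 3.87 q [  3. -45. -40.  59.  -2.   2.]
[0.45  0.009 0.15 ] [ 3.15 -0.26  1.87]
```

```bash
p="python3 -m pendant"
$p '[[[2.3,-0.3,3.2,0,0,0,0],[2.3,0,3.2,0,0,0,0],[2.3,0,3.0,0,0,0,0]]]'
python3 -c "
from h import *
go((.465,.009,.066),(.485,.009,.066),(.505,.009,.064))"
```

```text
time: 4.12
ee_pos: [0.4664, 0.008, 0.0717]
tcp_rot: [-179.8, 35.5, 179.7]
wrist_force: [0.1, -0.1, 0.5]
opening: -0.0001
at [0.4664 0.008  0.0717] axes x [-0.814  0.005 -0.581] y [ 0.008  1.    -0.003] z [ 0.581 -0.007 -0.814] F [ 0.1 -0.1  0.5] t 4.12 q [  2. -46. -53.  47.  -1.   2.]
[0.465 0.009 0.066] [0.44 0.1  0.38]
[0.485 0.009 0.066] [-1.63  0.02  1.16]
[0.505 0.009 0.064] [-1.51  0.02  1.33]
```

```bash
p="python3 -m pendant"
$p '[[[-1.2,0.1,1.5,0,0,0,0],[-1.6,0,1.2,0,-0.05,0,0],[-0.4,0,0.3,0,-0.06,0,0]]]'
$p '[[[-0.4,0,0.3,0,0,0,0],[0,0,0,0,0,0,0]]]'
python3 -c "
from h import *
go((.507,.009,.066),(.51,.009,.08),(.514,.009,.094),(.522,.009,.108))"
```

```text
time: 4.37
ee_pos: [0.5053, 0.0086, 0.0504]
tcp_rot: [-179.7, 40.8, 179.7]
wrist_force: [0.3, -0.5, -0.2]
opening: 0.0002
time: 4.53
ee_pos: [0.5095, 0.0087, 0.0464]
tcp_rot: [-179.7, 40.6, 179.8]
wrist_force: [0.4, -0.7, 1.5]
opening: 0.0001
at [0.5095 0.0087 0.0464] axes x [-0.76   0.003 -0.65 ] y [ 0.007  1.    -0.004] z [ 0.65  -0.007 -0.76 ] F [ 0.4 -0.7  1.5] t 4.53 q [  2. -42. -57.  34.  -2.   2.]
[0.507 0.009 0.066] [-1.08  0.03 -1.65]
[0.51  0.009 0.08 ] [-1.14 -0.   -0.87]
[0.514 0.009 0.094] [-1.21 -0.   -0.8 ]
[0.522 0.009 0.108] [-1.52  0.   -0.54]
```

```bash
p="python3 -m pendant"
$p '[[[-1.3,0,-1.2,0,0,0,0],[-1.0,0,-0.8,0,0,0,0],[0,0,0,0,0,0,0]]]'
$p '[[[-1.14,0,-0.87,0,0,0,0],[-1.2,0,-0.8,0,0,0,0]]]'
$p '[[[-1.4,0,-0.6,0,0,0,0],[0,0,0,0,0,0,0]]]'
python3 - <<'E'
from h import *
go()
T=snap("side","s2"); snap("scene","sc2")
a=cv2.imread("pics/sc2.png")[150:350,240:460];b=cv2.imread("pics/s2.png")[180:380,220:440]
cv2.imwrite("pics/c2.png",cv2.resize(np.hstack([a,b]),(800,364)))
E
```

```text
time: 4.78
ee_pos: [0.5109, 0.0088, 0.0719]
tcp_rot: [-179.7, 39.7, 179.8]
wrist_force: [-2.5, -0.8, -1.2]
opening: -0.0
time: 4.95
ee_pos: [0.5156, 0.0089, 0.0956]
tcp_rot: [-179.7, 39.1, 179.8]
wrist_force: [-9.2, -1.4, -3.2]
opening: -0.0001
time: 5.12
ee_pos: [0.5212, 0.0089, 0.1088]
tcp_rot: [-179.6, 38.6, 179.8]
wrist_force: [-4.5, -0.4, 0.1]
opening: -0.0001
at [0.5212 0.0089 0.1088] axes x [-0.781  0.002 -0.624] y [ 0.007  1.    -0.005] z [ 0.624 -0.008 -0.781] F [-4.5 -0.4  0.1] t 5.12 q [  2. -39. -48.  43.  -2.   2.]
```

View pics/c2.png

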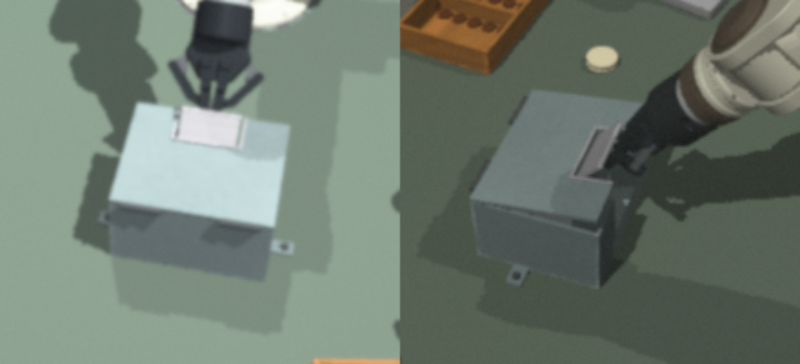

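The crops show the paddle raised on the fingertips, and in the side view a gap has opened under the lid. The latch is free, so I'll keep lifting along the arc.

```bash
p="python3 -m pendant"
$p '[[[-1.42,0,-1.3,0,0,0,0],[-1.8,0,-1.1,0,0,0,0]]]'
$p '[[[-1.9,0,-0.9,0,0,0,0],[-1.9,0,-0.9,0,0,0,0]]]'
$p '[[[-1.6,0,-0.3,0,0,0,0],[0,0,0,0,0,0,0]]]'
python3 - <<'E'
from h import *
go()
snap("side","s3"); snap("scene","sc3")
for n in("scene","side"): print([(np.round(a["uv"],1),a["confidence"]) for a in bot.mark_of(n,"lid_corner")[:2]])
a=cv2.imread("pics/sc3.png")[150:350,240:460];b=cv2.imread("pics/s3.png")[180:380,220:440]
cv2.imwrite("pics/c3.png",cv2.resize(np.hstack([a,b]),(800,364)))
E
```

```text
time: 5.38
ee_pos: [0.5266, 0.009, 0.1387]
tcp_rot: [-179.6, 37.6, 179.9]
wrist_force: [-7.7, -0.6, -3.7]
opening: -0.0001
time: 5.55
ee_pos: [0.5434, 0.009, 0.1735]
tcp_rot: [-179.6, 36.9, 179.9]
wrist_force: [-3.2, -0.5, -5.0]
opening: 0.0002
time: 5.72
ee_pos: [0.5559, 0.009, 0.1883]
tcp_rot: [-179.6, 36.8, 179.9]
wrist_force: [-4.7, -0.7, -0.4]
opening: 0.0001
at [0.5559 0.009  0.1883] axes x [-0.8    0.002 -0.599] y [ 0.007  1.    -0.006] z [ 0.599 -0.009 -0.8  ] F [-4.7 -0.7 -0.4] t 5.72 q [  2. -32. -34.  51.  -2.   1.]
[(array([386.7, 204.5]), 0.58)]
[(array([304.6, 256. ]), 0.82)]
```

View pics/c3.png

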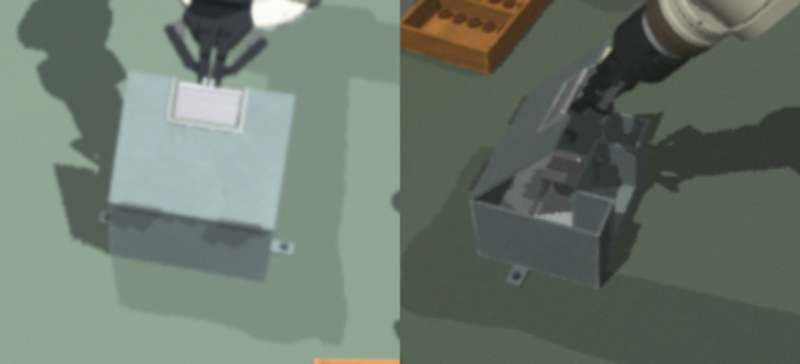

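Both views show the lid at about 0.6 rad and staying up. I'll leave the paddle, move over to the +y strip and push the lid on from there.

```bash
p="python3 -m pendant"
$p '[[[3.3,0,-1.0,0,0,0,0],[3.3,0,-1.0,0,0,0,0],[2.0,0,-0.6,0,0,0,0]]]'
$p '[[[0,3.6,0,0,0,0,0],[0,3.6,0,0,0,0,0],[0,0,0,0,0,0,0]]]'
python3 -c "
from h import *
go((.5,.08,.165),(.54,.08,.165),(.56,.08,.19),(.581,.08,.21),(.61,.08,.227),(.64,.08,.233),(.67,.08,.233))"
```

```text
time: 6.17
ee_pos: [0.4693, 0.0095, 0.1514]
tcp_rot: [-179.6, 36.6, 179.9]
wrist_force: [0.0, -0.3, -0.6]
opening: -0.0003
time: 6.42
ee_pos: [0.4664, 0.0786, 0.1489]
tcp_rot: [-179.6, 36.8, 179.2]
wrist_force: [0.5, -0.1, -0.2]
opening: -0.0001
at [0.4664 0.0786 0.1489] axes x [-0.8    0.012 -0.599] y [ 0.018  1.    -0.005] z [ 0.599 -0.015 -0.801] F [ 0.5 -0.1 -0.2] t 6.42 q [ 16. -45. -45.  54. -10.  13.]
[0.5   0.08  0.165] [-3.65  0.19  0.73]
[0.54  0.08  0.165] [-3.2   0.07  2.4 ]
[0.56 0.08 0.19] [-3.1   0.02 -0.8 ]
[0.581 0.08  0.21 ] [-2.88  0.03 -0.34]
[0.61  0.08  0.227] [-3.34  0.04  0.38]
[0.64  0.08  0.233] [-2.76  0.05  1.32]
[0.67  0.08  0.233] [-2.4   0.05  1.8 ]
```

```bash
p="python3 -m pendant"
$p '[[[-3.6,0.1,0.7,0,0,0,0],[-1.6,0,1.2,0,0,0,0],[-1.6,0,1.2,0,0,0,0]]]'
$p '[[[-1.5,0,-0.4,0,0,0,0],[-1.5,0,-0.4,0,0,0,0],[-1.4,0,-0.2,0,0,0,0],[-1.4,0,-0.2,0,0,0,0]]]'
$p '[[[-1.7,0,0.2,0,0,0,0],[-1.7,0,0.2,0,0,0,0],[0,0,0,0,0,0,0]]]'
python3 -c "
from h import *
go((.61,.08,.227),(.64,.08,.233),(.67,.08,.233))
snap('side','s4')
print([(np.round(a['uv'],1),a['confidence']) for a in bot.mark_of('side','lid_corner')[:2]])"
```

```text
time: 6.67
ee_pos: [0.5375, 0.0828, 0.1661]
tcp_rot: [-179.8, 37.2, 179.7]
wrist_force: [-0.8, 0.7, -1.4]
opening: -0.0002
time: 7.0
ee_pos: [0.5762, 0.0824, 0.2046]
tcp_rot: [-179.7, 36.7, 179.8]
wrist_force: [-2.4, 0.3, -6.1]
opening: 0.0003
time: 7.25
ee_pos: [0.6056, 0.0819, 0.2196]
tcp_rot: [-179.7, 36.4, 179.9]
wrist_force: [0.0, -0.7, 0.4]
opening: 0.0002
at [0.6056 0.0819 0.2196] axes x [-0.805  0.001 -0.594] y [ 0.005  1.    -0.005] z [ 0.594 -0.007 -0.805] F [ 0.  -0.7  0.4] t 7.25 q [ 11. -22. -24.  52.  -7.   9.]
[0.61  0.08  0.227] [-0.79 -0.19 -0.33]
[0.64  0.08  0.233] [-2.77  0.01  1.3 ]
[0.67  0.08  0.233] [-2.41  0.01  1.78]
[(array([274.9, 237. ]), 0.83), (array([289.7, 210.3]), 0.23)]
```

```bash
p="python3 -m pendant"
$p '[[[-1.8,0,0.2,0,0,0,0],[-1.6,0,0.6,0,0,0,0],[-1.2,0,0.9,0,0,0,0]]]'
$p '[[[-1.0,0,0.75,0,0,0,0],[-0.8,0,0.6,0,0,0,0]]]'
$p '[[[-0.6,0,0.4,0,0,0,0],[-0.4,0,0.3,0,0,0,0]]]'
python3 -c "
from h import *
go((.67,.08,.23),(.69,.08,.23))
for n in('scene','side'):
  snap(n,n+'5')
  print([(np.round(a['uv'],1),a['confidence']) for a in bot.mark_of(n,'lid_corner')[:2]])"
```

```text
time: 7.6
ee_pos: [0.6464, 0.0814, 0.2285]
tcp_rot: [-179.6, 36.0, -180.0]
wrist_force: [-3.3, -0.7, 2.0]
opening: 0.0002
time: 7.77
ee_pos: [0.6678, 0.0812, 0.2269]
tcp_rot: [-179.6, 35.9, -180.0]
wrist_force: [-2.2, 0.3, -0.1]
opening: 0.0002
time: 7.93
ee_pos: [0.6697, 0.0813, 0.2263]
tcp_rot: [-179.5, 34.9, -179.7]
wrist_force: [-77.2, -2.4, 34.5]
opening: -0.0002
at [0.6697 0.0813 0.2263] axes x [-0.82  -0.004 -0.572] y [ 0.     1.    -0.007] z [ 0.572 -0.006 -0.82 ] F [-77.2  -2.4  34.5] t 7.93 q [  9. -12. -15.  52.  -6.   7.]
[0.67 0.08 0.23] [-0.23 -0.13 -0.29]
[0.69 0.08 0.23] [-1.64  0.    1.14]
[(array([379.6, 233.9]), 0.68)]
[(array([242.7, 230.2]), 0.7)]
```

```bash
p="python3 -m pendant"
$p '[[[2.5,-1.5,-1.7,0,0,0,0],[2.5,-2,-1.7,0,0,0,0],[3.3,-2,-2.3,0,0.12,0,0],[3.0,-1.5,-1,0,0.12,0,0],[0,0,-1,0,0.12,0,0]]]'
$p '[[[0,0,0,0,0.12,0,0],[0,0,0,0,0.13,0,0],[0,0,0,0,0,0,0]]]'
python3 - <<'E'
from h import *
go()
T=snap("wrist","w6")
for t in("cover_tab","button_top","lid_hinge"):
    print(t,[(np.round(a["uv"],1),round(a["confidence"],2)) for a in bot.mark_of("wrist",t)[:2]])
R_={}
for n in("scene","side"):
    snap(n,n+"6")
    for t in("cover_tab","lid_corner"):
        r=bot.mark_of(n,t); print(n,t,[(np.round(a["uv"],1),round(a["confidence"],2)) for a in r[:2]])
        if r: R_.setdefault(t,[]).append(ray(n,r[0]["uv"]))
for t,v in R_.items():
    if len(v)>1: print(t,tri(v))
a=cv2.imread("pics/side6.png")[180:360,200:400]
cv2.imwrite("pics/c6.png",np.hstack([cv2.resize(cv2.imread("pics/w6.png"),(400,300)),cv2.resize(a,(333,300))]))
E
```

```text
time: 8.55
ee_pos: [0.5197, 0.0127, 0.2195]
tcp_rot: [-179.6, 13.1, -179.7]
wrist_force: [1.4, 0.1, -0.1]
opening: 0.0003
time: 8.8
ee_pos: [0.5183, 0.0114, 0.2192]
tcp_rot: [-179.6, -1.7, -179.9]
wrist_force: [1.9, 0.4, -3.7]
opening: 0.0001
at [0.5183 0.0114 0.2192] axes x [-1.    -0.002  0.029] y [-0.002  1.    -0.007] z [-0.029 -0.007 -1.   ] F [ 1.9  0.4 -3.7] t 8.8 q [ 1.  2.  6. 95. -0.  1.]
cover_tab [(array([301.9, 284.5]), 0.86)]
button_top []
lid_hinge [(array([317.9, 375. ]), 0.59)]
scene cover_tab []
scene lid_corner [(array([380.1, 234.5]), 0.55)]
side cover_tab [(array([312. , 268.7]), 0.84)]
side lid_corner [(array([243.1, 228.5]), 0.64)]
lid_corner (array([0.68229332, 0.08024813, 0.2446937 ]), np.float64(0.0019368911128021294))
```

View pics/c6.png

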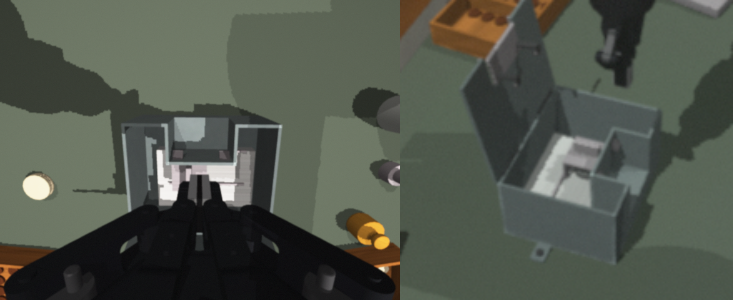

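The view shows the lid standing past upright. Its corner at (0.682, 0.080, 0.245) matches 1.75 rad, where I expect (0.683, –, 0.247). The bright deck and cover can be seen inside.

```bash
python3 - <<'E'
from h import *
T=tool()
print(tri([ray("wrist",(301.9,284.5),T),ray("side",(312,268.7))]))
w=cv2.imread("pics/w6.png")[180:360,190:460]; s=cv2.imread("pics/side6.png")[240:340,250:400]
cv2.imwrite("pics/c7.png",np.vstack([cv2.resize(w,(540,360)) ,cv2.resize(s,(540,240),interpolation=cv2.INTER_CUBIC)]))
r=bot.masks_of("wrist","cover_tab")
E
```

```text
(array([ 0.57434574, -0.00463289,  0.07878036]), np.float64(0.00263045083585245))
```

View pics/c7.png

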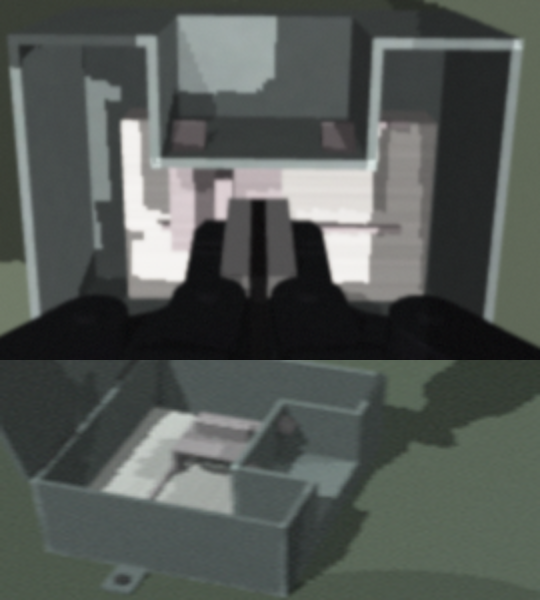

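```bash
p="python3 -m pendant"
$p '[[[-2.8,-0.8,3.0,0,-0.03,0,50],[-2.7,-0.7,3.5,0,0,0,50],[0,0,0,0,0,0,50],[0,0,0,0,0,0,50]]]' 20
python3 - <<'E'
from h import *
go((.575,-.004,.1),(.575,-.004,.074)); o=bot.get_obs(); print(o['opening'])
T=snap("wrist","w8")
r=bot.mark_of("wrist","cover_tab"); print([(np.round(a["uv"],1),round(a["confidence"],2),onz("wrist",a["uv"],.079,T).round(4)) for a in r[:2]])
cv2.imwrite("pics/w8c.png",cv2.resize(cv2.imread("pics/w8.png")[140:440,120:520],(600,450)))
E
```

```text
time: 9.68
ee_pos: [0.5735, -0.0038, 0.1634]
tcp_rot: [-179.6, 1.8, -179.8]
wrist_force: [-0.6, 0.0, 2.3]
opening: 0.0429
at [ 0.5735 -0.0038  0.1634] axes x [-1.    -0.003 -0.031] y [-0.003  1.    -0.006] z [ 0.031 -0.006 -1.   ] F [-0.6  0.   2.3] t 9.68 q [-0.  6.  3. 86. -0. -0.]
[ 0.575 -0.004  0.1  ] [0.05 0.02 6.35]
[ 0.575 -0.004  0.074] [0.08 0.02 2.6 ]
0.04290100207130057
[(array([317.3, 236.3]), 0.74, array([ 0.5734, -0.0056,  0.079 ]))]
```

View pics/w8c.png

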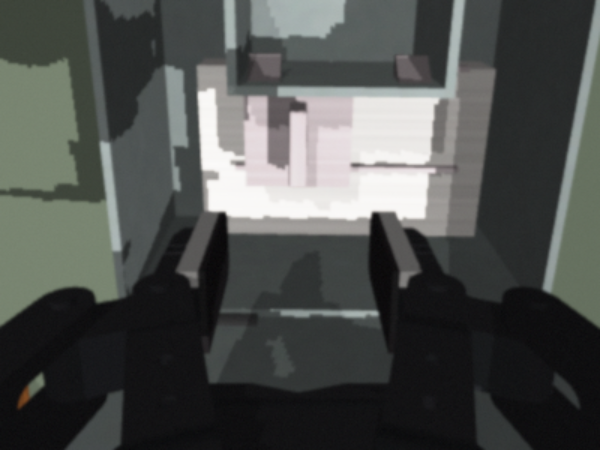

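The crop shows the tab upright at about (299,145), on the hood, with the slot running right (+y). It fits the measured (0.574, −0.005, 0.079), so I'll descend and grip.

```bash
p="python3 -m pendant"
$p '[[[0,-0.15,3.5,0,0,0,50],[0,0,3.0,0,0,0,50],[0,0,2.0,0,0,0,50],[0,0,0.4,0,0,0,50]]]' 20
$p '[[[0,0,0,0,0,0,0],[0,0,0,0,0,0,0],[0,0,0,0,0,0,0],[0,0,0,0,0,0,0],[0,0,0,0,0,0,0]]]' 20
python3 -c "
from h import *
go()"
```

```text
time: 10.12
ee_pos: [0.5778, -0.005, 0.0806]
tcp_rot: [-179.6, 2.5, -179.7]
wrist_force: [-0.7, 0.7, -0.1]
opening: 0.0429
time: 10.53
ee_pos: [0.5776, -0.0045, 0.0845]
tcp_rot: [-179.6, 2.6, -179.7]
wrist_force: [3.3, -1.3, -11.8]
opening: 0.0066
at [ 0.5776 -0.0045  0.0845] axes x [-0.999 -0.005 -0.045] y [-0.005  1.    -0.007] z [ 0.045 -0.006 -0.999] F [  3.3  -1.3 -11.8] t 10.53 q [-0.  6. -5. 76. -0. -1.]
```

```bash
p="python3 -m pendant"
$p '[[[0,1.2,0,0,0,0,0],[0,1.2,0,0,0,0,0],[0,1.2,0,0,0,0,0],[0,1.2,0,0,0,0,0]]]'
$p '[[[0,0.8,0,0,0,0,0],[0,0.4,0,0,0,0,0]]]'
$p '[[[0,0.3,0,0,0,0,0]]]'
python3 -c "
from h import *
go()"
```

```text
time: 10.87
ee_pos: [0.578, 0.044, 0.0845]
tcp_rot: [-179.5, 2.6, -179.9]
wrist_force: [2.3, -2.6, -7.3]
opening: 0.0067
time: 11.03
ee_pos: [0.5781, 0.0541, 0.0846]
tcp_rot: [-178.8, 2.7, -180.0]
wrist_force: [2.4, -45.3, -5.2]
opening: 0.0066
time: 11.12
ee_pos: [0.5781, 0.0533, 0.0846]
tcp_rot: [-178.1, 2.7, 179.9]
wrist_force: [1.4, -25.9, -7.3]
opening: 0.0067
at [0.5781 0.0533 0.0846] axes x [-0.999  0.002 -0.047] y [ 0.004  0.999 -0.032] z [ 0.047 -0.032 -0.998] F [  1.4 -25.9  -7.3] t 11.12 q [ 6.  6. -5. 76. -2.  6.]
```

The cover has hit its stop after about 59 mm of travel. Now I'll release it, rise and look at the button.

```bash
p="python3 -m pendant"
$p '[[[0,-0.05,0,0,0,0,25],[0,0,0,0,0,0,25],[0,0,-1.5,-0.03,0.04,0,25],[0,0,-3.5,0,0,0,0],[0,0,-3.0,0,0,0,0]]]' 20
$p '[[[0,-3,-0.5,0,0,0,0],[0,-2.8,0,0,0,0,0],[2,0,0,0,0,0,0]]]'
python3 - <<'E'
from h import *
go(); T=snap("wrist","w9")
r=bot.mark_of("wrist","button_top"); print([(np.round(a["uv"],1),round(a["confidence"],2),onz("wrist",a["uv"],.05,T).round(4)) for a in r[:2]])
u=r[0]["uv"] if r else None
r=bot.mark_of("wrist","cover_tab"); print([(np.round(a["uv"],1),onz("wrist",a["uv"],.079,T).round(4)) for a in r[:2]])
snap("side","s9"); s=bot.mark_of("side","button_top"); print([(a["uv"],a["confidence"]) for a in s[:2]])
if u is not None and s: print(tri([ray("wrist",u,T),ray("side",s[0]["uv"])]))
cv2.imwrite("pics/w9c.png",np.hstack([cv2.resize(cv2.imread("pics/w9.png")[100:400,120:520],(480,360)),cv2.resize(cv2.imread("pics/s9.png")[220:340,250:356],(318,360))]))
E
```

```text
time: 11.53
ee_pos: [0.574, 0.057, 0.1642]
tcp_rot: [-179.9, -0.1, 180.0]
wrist_force: [-0.4, 0.5, 1.7]
opening: 0.0002
time: 11.78
ee_pos: [0.5593, 0.0024, 0.18]
tcp_rot: [179.9, 0.8, -179.6]
wrist_force: [0.6, -0.5, 0.7]
opening: 0.0001
at [0.5593 0.0024 0.18  ] axes x [-1.    -0.007 -0.014] y [-0.007  1.     0.002] z [ 0.014  0.003 -1.   ] F [ 0.6 -0.5  0.7] t 11.78 q [ 0.  5.  4. 89.  0. -0.]
[(array([305.6, 239.2]), 0.59, array([ 0.5748, -0.0085,  0.05  ]))]
[(array([386.6, 253.2]), array([0.5761, 0.0539, 0.079 ]))]
[([312.9, 276.1], 0.46), ([273.3, 257.6], 0.26)]
(array([ 0.57348598, -0.00850712,  0.04894144]), np.float64(0.001536495347793474))
```

View pics/w9c.png

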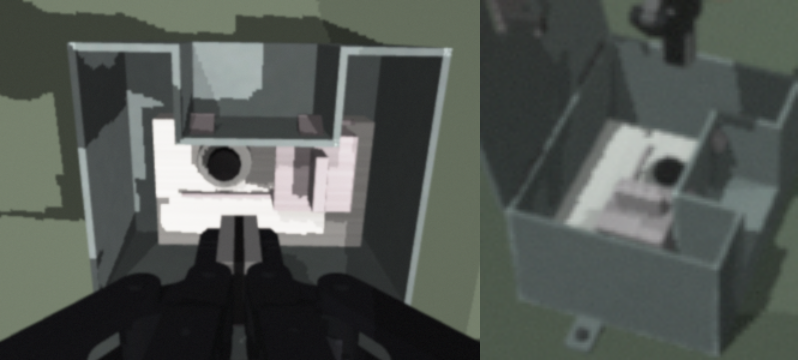

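The cover is fully aside, with its tab at y 0.054. The black button shows at (223,163) in the crop, which gives (0.574, −0.007, top 0.049). I'll press it with the fingers closed.

```bash
p="python3 -m pendant"
$p '[[[-1.5,-0.9,3.5,0,0,0,0],[0,0,3.5,0,0,0,0],[0,0,3.0,0,0,0,0],[0,0,1.7,0,0,0,0]]]'
$p '[[[0,0,0.6,0,0,0,0],[0,0,0.4,0,0,0,0]]]'
$p '[[[0,0,0.4,0,0,0,0]]]'
python3 -c "
from h import *
go()"
```

```text
time: 12.37
ee_pos: [0.5801, -0.0, 0.0642]
tcp_rot: [179.8, 1.4, -179.3]
wrist_force: [-0.6, -0.5, -0.4]
opening: 0.0002
time: 12.53
ee_pos: [0.5791, 0.0015, 0.0497]
tcp_rot: [179.7, 1.1, -179.2]
wrist_force: [0.1, -2.5, 2.5]
opening: 0.0001
time: 12.62
ee_pos: [0.5795, 0.0018, 0.0459]
tcp_rot: [179.8, 1.1, -179.1]
wrist_force: [-2.8, -2.6, 12.4]
opening: -0.0001
at [0.5795 0.0018 0.0459] axes x [-1.    -0.015 -0.019] y [-0.015  1.     0.004] z [ 0.019  0.005 -1.   ] F [-2.8 -2.6 12.4] t 12.62 q [ 0.  8. -7. 74.  0. -1.]
```

The tip drifted about 8 mm sideways while going down. I'll lift slightly, re-centre and press again until it goes stiff.

```bash
p="python3 -m pendant"
$p '[[[0,0,-1.0,0,0,0.015,0],[0.5,-0.8,0,0,0,0,0],[0,0,0,0,0,0,0]]]'
$p '[[[0,0,0.5,0,0,0,0],[0,0,0.5,0,0,0,0]]]'
$p '[[[0,0,0.4,0,0,0,0]]]'
$p '[[[0,0,0.4,0,0,0,0]]]'
$p '[[[0,0,0.4,0,0,0,0]]]'
python3 -c "
from h import *
go()"
```

```text
time: 12.87
ee_pos: [0.5758, -0.0059, 0.059]
tcp_rot: [179.7, 1.3, -180.0]
wrist_force: [0.7, 0.3, -0.2]
opening: -0.0
time: 13.03
ee_pos: [0.5774, -0.0063, 0.0516]
tcp_rot: [179.7, 1.6, -180.0]
wrist_force: [-1.1, 0.7, 1.3]
opening: 0.0
time: 13.12
ee_pos: [0.5776, -0.0063, 0.0476]
tcp_rot: [179.7, 1.6, -180.0]
wrist_force: [-2.6, 0.2, 4.2]
opening: 0.0001
time: 13.2
ee_pos: [0.5779, -0.0063, 0.0452]
tcp_rot: [179.7, 1.7, 180.0]
wrist_force: [-21.3, -0.9, 52.6]
opening: 0.0
time: 13.28
ee_pos: [0.578, -0.0063, 0.0452]
tcp_rot: [179.7, 1.8, 180.0]
wrist_force: [-25.1, 0.2, 54.7]
opening: 0.0001
at [ 0.578  -0.0063  0.0452] axes x [-1.     0.    -0.031] y [-0.     1.     0.005] z [ 0.031  0.005 -0.999] F [-25.1   0.2  54.7] t 13.28 q [-1.  7. -8. 73.  0. -1.]
```

The button went stiff after about 6 mm of travel at over 50 N, so it is fully down. Back to the tab.

```bash
p="python3 -m pendant"
$p '[[[0,0,-3,0,0.03,0,0],[0,0,-3.0,0,0,0,40],[0,3,-0.5,0,0,0,40],[0.3,3.0,0,0,0,0,40],[0,0,0,0,0,0,40]]]' 20
python3 -c "
from h import *
go((.576,.0538,.082)); print(bot.get_obs()['opening'])"
```

```text
time: 13.7
ee_pos: [0.5729, 0.0541, 0.1126]
tcp_rot: [179.6, -0.0, 179.8]
wrist_force: [0.2, 0.6, 0.2]
opening: 0.0342
at [0.5729 0.0541 0.1126] axes x [-1.     0.004  0.001] y [0.004 1.    0.006] z [-0.001  0.006 -1.   ] F [0.2 0.6 0.2] t 13.7 q [ 5.  8. -0. 82.  0.  5.]
[0.576  0.0538 0.082 ] [-0.31 -0.05  3.06]
0.03419285156051447
```

```bash
p="python3 -m pendant"
$p '[[[-0.2,0,1.5,0,0,0,40],[0,0,1.2,0,0,0,40],[0,0,0.3,0,0,0,0],[0,0,0,0,0,0,0],[0,0,0,0,0,0,0]]]' 20
$p '[[[0,0,0,0,0,0,0],[0,0,0,0,0,0,0],[0,-1.2,0,0,0,0,0],[0,-1.2,0,0,0,0,0],[0,-1.2,0,0,0,0,0]]]'
$p '[[[0,-1.2,0,0,0,0,0],[0,-0.8,0,0,0,0,0],[0,-0.4,0,0,0,0,0]]]'
$p '[[[0,-0.3,0,0,0,0,0],[0,-0.2,0,0,0,0,0]]]'
```

```text
time: 14.12
ee_pos: [0.575, 0.0526, 0.0803]
tcp_rot: [-180.0, -0.0, 179.8]
wrist_force: [-0.3, -5.8, 9.9]
opening: 0.007
time: 14.53
ee_pos: [0.5747, 0.0152, 0.0804]
tcp_rot: [179.9, -0.0, 179.9]
wrist_force: [0.5, 2.4, 0.4]
opening: 0.0069
time: 14.78
ee_pos: [0.5745, -0.009, 0.0805]
tcp_rot: [179.2, -0.0, 179.9]
wrist_force: [0.8, 45.8, 2.5]
opening: 0.0068
time: 14.95
ee_pos: [0.5745, -0.008, 0.0805]
tcp_rot: [178.2, -0.0, -179.9]
wrist_force: [0.2, 13.4, 0.2]
opening: 0.0066
```

```bash
p="python3 -m pendant"
$p '[[[0,0.1,0,0,0,0,25],[0,0,0,0,0,0,25],[0,0,-1.5,0.03,0,0,25],[0,0,-3.5,0,0,0,25],[0,0,-4.0,0,0,0,0]]]' 20
$p '[[[0.5,0,-4,0,0,0,0],[0.5,0,-4,0,0,0,0],[1.5,0,-3,0,0,0,0],[0,0,-2,0,0,0,0]]]'
python3 - <<'E'
from h import *
go(); T=snap("wrist","w10")
r=bot.mark_of("wrist","cover_tab"); print([(np.round(a["uv"],1),round(a["confidence"],2),onz("wrist",a["uv"],.079,T).round(4)) for a in r[:2]])
r=bot.mark_of("wrist","button_top"); print([(np.round(a["uv"],1),round(a["confidence"],2)) for a in r[:2]])
E
p="python3 -m pendant"
$p '[[[0,0,0,0,0,0.117,0],[0,0,0,0,0,0.117,0],[0,0,0,0,0,0.117,0],[0,0,0,0,0,0.117,0],[0,0,0,0,0,0.117,0]]]' >/dev/null
$p '[[[0,0,0,0,0,0.117,0],[0,0,0,0,0,0.117,0],[0,0,0,0,0,0.117,0],[0,0,0,0,0,0.117,0],[0,0,0,0,0,0.117,0]]]' >/dev/null
$p '[[[0,0,0,0,0,0.117,100],[0,0,0,0,0,0.117,100],[0,0,0,0,0,0.117,100],[0,0,0,0,0,0,100]]]' >/dev/null
python3 -c "
from h import *
go((.6,.08,.30),(.655,.08,.30),(.655,.08,.24));print(bot.get_obs()['opening'])"
```

```text
time: 15.37
ee_pos: [0.57, -0.0112, 0.1631]
tcp_rot: [-179.9, -0.9, -180.0]
wrist_force: [0.4, -0.1, -0.4]
opening: 0.0105
time: 15.7
ee_pos: [0.5452, -0.0149, 0.3019]
tcp_rot: [-179.6, -0.9, 179.8]
wrist_force: [0.3, 0.3, -0.3]
opening: -0.0002
at [ 0.5452 -0.0149  0.3019] axes x [-1.     0.003  0.015] y [ 0.003  1.    -0.006] z [-0.015 -0.006 -1.   ] F [ 0.3  0.3 -0.3] t 15.7 q [ -1.   8.  21. 104.  -0.  -1.]
[(array([326.4, 235.1]), 0.7, array([ 0.579 , -0.0082,  0.079 ]))]
[]
at [ 0.5446 -0.0243  0.2778] axes x [ 0.035  0.999 -0.016] y [ 0.998 -0.036 -0.045] z [-0.045 -0.014 -0.999] F [-1.1 -0.   0.5] t 17.02 q [ -2.   8.  19. 103.  -1.  90.]
[0.6  0.08 0.3 ] [10.58  5.06 -2.62]
[0.655 0.08  0.3  ] [ 0.19  5.49 -0.25]
[0.655 0.08  0.24 ] [0.1  0.27 5.99]
0.04853393775126969
```

The cover is back at its 0 stop, with the tab at y −0.008 and the button hidden. Next I'll reach over the lid's top edge with the jaws straddling it.

```bash
p="python3 -m pendant"
$p '[[[3.5,1.8,-1.5,-0.04,0,0,100],[3.5,1.8,-1.5,0,0,0,100],[3.5,1.8,-0.5,0,0,0,100],[0,0,0,0,0,0,100]]]'
$p '[[[0,2.7,0,0,0,0,100],[0,2.7,0,0,0,0,100],[0,0,0,0,0,0,100]]]'
python3 -c "
from h import *
go((.658,.08,.30),(.658,.08,.235));print(bot.get_obs()['opening'])"
```

```text
time: 17.35
ee_pos: [0.6039, 0.0788, 0.3048]
tcp_rot: [-179.3, 1.1, 88.5]
wrist_force: [-0.2, -0.8, 0.1]
opening: 0.0851
time: 17.6
ee_pos: [0.659, 0.0794, 0.2972]
tcp_rot: [-178.7, 1.2, 89.5]
wrist_force: [0.8, -1.0, -1.6]
opening: 0.0852
at [0.659  0.0794 0.2972] axes x [ 0.009  1.    -0.021] y [ 1.    -0.01  -0.022] z [-0.022 -0.021 -1.   ] F [ 0.8 -1.  -1.6] t 17.6 q [  7.  27.  45. 109.  -1.  98.]
[0.658 0.08  0.3  ] [ 0.05 -0.11 -0.28]
[0.658 0.08  0.235] [0.14 0.14 6.5 ]
0.08524264621439874
```

```bash
p="python3 -m pendant"
$p '[[[0,0.1,2.5,0,0,0,100],[0,0.1,2.5,0,0,0,100],[0,0.1,1.8,0,0,0,100]]]'
$p '[[[0,-1.5,0,0,0,0,100],[0,-1.5,0,0,0,0,100],[0,-1.5,0,0,0,0,100]]]'
$p '[[[0,-1.5,0,0,0,0,100],[0,-1.5,0.2,0,0,0,100],[0,-1.5,0.3,0,0,0,100],[0,-1.5,0.4,0,0,0,100]]]'
python3 -c "
from h import *
go()
for n in('scene','side'):
  snap(n,n+'11')
  print([(np.round(a['uv'],1),a['confidence']) for a in bot.mark_of(n,'lid_corner')[:2]])"
```

```text
time: 17.85
ee_pos: [0.6632, 0.0771, 0.2251]
tcp_rot: [-178.7, 1.3, 90.2]
wrist_force: [-0.4, -0.8, 0.5]
opening: 0.0853
time: 18.1
ee_pos: [0.6169, 0.0748, 0.2145]
tcp_rot: [-178.0, 1.4, 90.8]
wrist_force: [4.0, 1.0, 3.1]
opening: 0.0856
time: 18.43
ee_pos: [0.5548, 0.0721, 0.2043]
tcp_rot: [-178.1, 1.4, 91.7]
wrist_force: [2.6, 1.1, -1.2]
opening: 0.0851
at [0.5548 0.0721 0.2043] axes x [-0.029  0.999 -0.024] y [ 0.999  0.028 -0.033] z [-0.032 -0.025 -0.999] F [ 2.6  1.1 -1.2] t 18.43 q [ 8.  8. 10. 94. -1. 96.]
[(array([385.2, 207.4]), 0.61)]
[(array([287.4, 242.7]), 0.75)]
```

```bash
python3 - <<'E'
from h import *
p,e=tri([ray("scene",(385.2,207.4)),ray("side",(287.4,242.7))]); print(p,e,"lid angle",np.arctan2(p[2]-.1,.651-p[0]))
cv2.imwrite("pics/c11.png",np.hstack([cv2.resize(cv2.imread("pics/scene11.png")[120:320,250:450],(390,390)),cv2.resize(cv2.imread("pics/side11.png")[160:360,200:400],(390,390))]))
E
```

```text
[0.58762055 0.0801634  0.23390116] 0.0018063581725321768 lid angle 1.1287113696337638
```

View pics/c11.png

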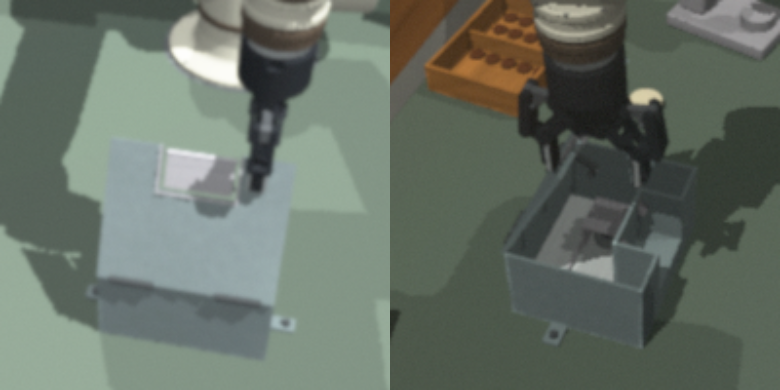

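The crops show the lid leaning forward at about 1.1 rad with the rear finger behind it. I'll lift off, close the fingers and push the +y strip down from above.

```bash
p="python3 -m pendant"
$p '[[[0,0.6,0,0,0,0,100],[0,0.3,-3,0,0,0,100],[0,0,-3.5,0,0,0,100],[0,0,-2.5,-0.03,0.025,0,0],[0,1,0,0,0,0.03,0]]]'
$p '[[[0.3,3,0,0,0,0,0],[0.3,3,0,0,0,0,0],[0,0,0,0,0,0,0],[0,0,0,0,0,0,0],[0,0,0,0,0,0,0]]]'
python3 -c "
from h import *
go((.622,.08,.25),(.6,.08,.225),(.568,.08,.2),(.54,.08,.167),(.525,.08,.128),(.512,.08,.11));print(bot.get_obs()['opening'])"
```

```text
time: 19.05
ee_pos: [0.5804, 0.0745, 0.2939]
tcp_rot: [-179.5, 0.0, 90.1]
wrist_force: [-0.8, -0.3, 1.0]
opening: 0.0636
time: 19.47
ee_pos: [0.6498, 0.08, 0.2894]
tcp_rot: [-179.4, 0.0, 90.2]
wrist_force: [0.6, 0.4, 0.2]
opening: 0.0006
at [0.6498 0.08   0.2894] axes x [-0.003  1.    -0.001] y [ 1.     0.003 -0.011] z [-0.011 -0.001 -1.   ] F [0.6 0.4 0.2] t 19.47 q [  7.  24.  39. 106.   0.  97.]
[0.622 0.08  0.25 ] [ 0.01 -2.74  3.96]
[0.6   0.08  0.225] [ 0.01 -2.17  2.52]
[0.568 0.08  0.2  ] [ 0.01 -3.17  2.53]
[0.54  0.08  0.167] [ 0.01 -2.76  3.33]
[0.525 0.08  0.128] [ 0.01 -1.46  3.92]
[0.512 0.08  0.11 ] [ 0.01 -1.28  1.81]
0.0006102077747566209
```

```bash
p="python3 -m pendant"
$p '[[[0,-1.3,2,0,0,0,0],[0,-1.4,2,0,0,0,0],[0,-1.1,1.2,0,0,0,0],[0,-1.1,1.2,0,0,0,0]]]'
$p '[[[0,-1.5,1.1,0,0,0,0],[0,-1.5,1.2,0,0,0,0],[0,-1.3,1.5,0,0,0,0],[0,-1.2,1.5,0,0,0,0]]]'
$p '[[[0,-0.6,1.3,0,0,0,0],[0,-0.5,1.3,0,0,0,0]]]'
python3 -c "
from h import *
go((.54,.08,.167),(.525,.08,.128),(.51,.08,.125))
for n in('scene','side'):
  snap(n,n+'12')
  print([(np.round(a['uv'],1),a['confidence']) for a in bot.mark_of(n,'lid_corner')[:2]])"
```

```text
time: 19.8
ee_pos: [0.6006, 0.0793, 0.2246]
tcp_rot: [-179.7, 0.0, 90.2]
wrist_force: [-0.4, -0.7, -0.3]
opening: 0.0002
time: 20.13
ee_pos: [0.5415, 0.0789, 0.1724]
tcp_rot: [179.9, -0.0, 90.3]
wrist_force: [0.9, -0.3, 1.2]
opening: 0.0001
time: 20.3
ee_pos: [0.5279, 0.0787, 0.1467]
tcp_rot: [179.7, -0.1, 90.4]
wrist_force: [0.7, 0.2, 0.9]
opening: 0.0003
at [0.5279 0.0787 0.1467] axes x [-0.007  1.     0.001] y [1.    0.007 0.005] z [ 0.005  0.001 -1.   ] F [0.7 0.2 0.9] t 20.3 q [ 8.  2. -3. 85.  0. 98.]
[0.54  0.08  0.167] [ 0.13  1.23 -2.02]
[0.525 0.08  0.128] [ 0.   -1.52  3.89]
[0.51  0.08  0.125] [ 0.01 -1.5   0.29]
[(array([383.8, 214.5]), 0.83)]
[(array([325.8, 283.8]), 0.95)]
```

```bash
p="python3 -m pendant"
python3 -c "
from h import *
print(tri([ray('scene',(383.8,214.5)),ray('side',(325.8,283.8))]))"
$p '[[[0,-0.8,1.3,0,0,0,0],[0,-0.7,1.0,0,0,0,0]]]'
$p '[[[0,0,0.6,0,0,0,0]]]'
$p '[[[0,0,0.4,0,0,0,0]]]'
$p '[[[0,0,0.4,0,0,0,0]]]'
```

```text
(array([0.50724636, 0.07874514, 0.14286288]), np.float64(0.004255662606615999))
time: 20.67
ee_pos: [0.5167, 0.0788, 0.128]
tcp_rot: [179.4, -0.1, 90.4]
wrist_force: [0.7, -0.5, 0.4]
opening: 0.0003
time: 20.75
ee_pos: [0.5168, 0.0788, 0.1227]
tcp_rot: [179.3, -0.1, 90.4]
wrist_force: [-2.9, -0.4, 7.5]
opening: -0.0001
time: 20.83
ee_pos: [0.5173, 0.0788, 0.1196]
tcp_rot: [179.2, -0.1, 90.4]
wrist_force: [-2.9, -1.0, 8.1]
opening: 0.0
time: 20.92
ee_pos: [0.5179, 0.0789, 0.117]
tcp_rot: [179.2, -0.2, 90.4]
wrist_force: [-4.3, -1.1, 12.4]
opening: -0.0004
```

```bash
p="python3 -m pendant"
$p '[[[0,-0.3,0.3,0,0,0,0]]]'
$p '[[[0,-0.2,0.3,0,0,0,0]]]'
$p '[[[0,-0.1,0.3,0,0,0,0]]]'
$p '[[[0,0,0.3,0,0,0,0]]]'
```

```text
time: 21.0
ee_pos: [0.5168, 0.0789, 0.1155]
tcp_rot: [179.0, -0.2, 90.4]
wrist_force: [5.0, -0.4, 5.3]
opening: -0.0
time: 21.08
ee_pos: [0.5166, 0.079, 0.1141]
tcp_rot: [178.7, -0.2, 90.4]
wrist_force: [1.1, -0.5, 4.4]
opening: -0.0003
time: 21.17
ee_pos: [0.5167, 0.079, 0.1123]
tcp_rot: [178.6, -0.2, 90.4]
wrist_force: [-1.5, -0.7, 2.7]
opening: 0.0
time: 21.25
ee_pos: [0.5172, 0.079, 0.1099]
tcp_rot: [178.6, -0.2, 90.4]
wrist_force: [-1.8, 0.0, 3.2]
opening: -0.0003
```

```bash
p="python3 -m pendant"
$p '[[[0,0,0.25,0,0,0,0]]]'
$p '[[[0,0,0.25,0,0,0,0]]]'
$p '[[[0,0,0.2,0,0,0,0]]]'
$p '[[[0,0,0.15,0,0,0,0]]]'
```

```text
time: 21.33
ee_pos: [0.5175, 0.079, 0.1075]
tcp_rot: [178.6, -0.2, 90.4]
wrist_force: [-0.9, 0.4, 1.6]
opening: -0.0
time: 21.42
ee_pos: [0.5178, 0.0791, 0.1049]
tcp_rot: [178.6, -0.2, 90.4]
wrist_force: [-3.8, -0.1, 20.5]
opening: 0.0
time: 21.5
ee_pos: [0.5179, 0.0791, 0.1047]
tcp_rot: [178.5, -0.2, 90.4]
wrist_force: [-14.8, -2.6, 37.0]
opening: 0.0
time: 21.58
ee_pos: [0.5179, 0.0791, 0.105]
tcp_rot: [178.5, -0.2, 90.4]
wrist_force: [-8.4, -1.2, 15.5]
opening: -0.0
```

The lid sits hard on the box at z 0.105. I'll retreat clear and check it.

```bash
p="python3 -m pendant"
$p '[[[0,0,-2,0,0,0,0],[0,0,-4,0,0,0,0],[0,-2,-4,0,0,0,0],[0,-4,-4,0,0,0,0],[0,-4,-2,0,0,0,0]]]'
$p '[[[0,-3,0,0,0,0,0],[0,0,0,0,0,0,0],[0,0,0,0,0,0,0]]]'
python3 - <<'E'
from h import *
go()
m={}
for n in("scene","side"):
  snap(n,n+"13")
  for t in("lid_corner","paddle_edge","lid_hinge","jar","weight","die","wafer2"):
    r=bot.mark_of(n,t)
    if r: m.setdefault(t,[]).append(ray(n,r[0]["uv"]))
for t,v in m.items():
    if len(v)==2: print(t,tri(v))
cv2.imwrite("pics/c13.png",np.vstack([cv2.imread("pics/scene13.png")[130:380,:],cv2.resize(cv2.imread("pics/side13.png")[190:390,180:420],(640,350))[:340]]))
E
```

```text
time: 22.0
ee_pos: [0.4266, 0.0775, 0.2478]
tcp_rot: [179.2, -0.1, 90.3]
wrist_force: [0.8, 0.2, 0.5]
opening: -0.0
time: 22.25
ee_pos: [0.3925, 0.0775, 0.2534]
tcp_rot: [178.8, -0.2, 90.4]
wrist_force: [1.3, 0.4, -0.0]
opening: -0.0002
at [0.3925 0.0775 0.2534] axes x [-0.006  1.     0.004] y [1.    0.006 0.022] z [ 0.022  0.004 -1.   ] F [ 1.3  0.4 -0. ] t 22.25 q [ 11. -16.  -7.  98.  -0. 101.]
lid_corner (array([0.50069907, 0.07896915, 0.10285021]), np.float64(0.0017108127333946867))
lid_hinge (array([0.6521093 , 0.00771088, 0.1050273 ]), np.float64(0.002173671066939438))
jar (array([ 0.48705213,  0.33348093, -0.00496882]), np.float64(0.0017141796661396828))
weight (array([ 0.6950377 ,  0.31451055, -0.00332743]), np.float64(0.003106303159117123))
die (array([0.59486143, 0.3524878 , 0.00553717]), np.float64(0.0009009929185591613))
wafer2 (array([ 0.54632998, -0.05809837, -0.17493266]), np.float64(0.2828924085098283))
```

View pics/c13.png

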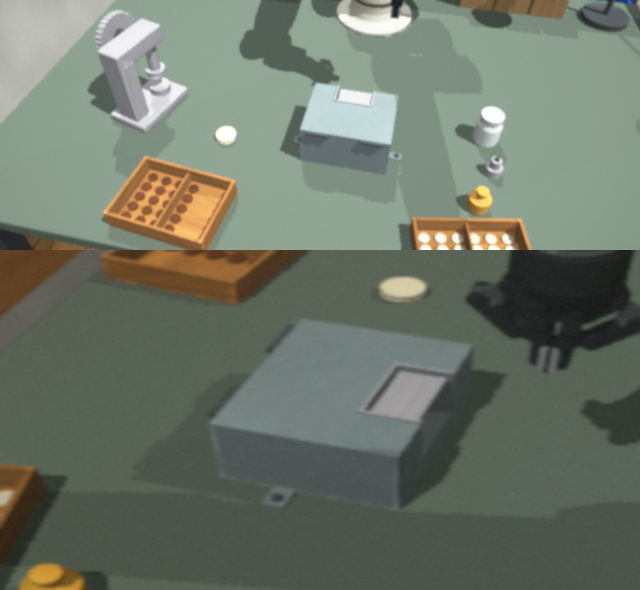

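The final pictures show the lid flat with no gap, the paddle lying flat and the bystanders where they were. The wafer stack is at (226,265), against (229,264) at the start.

```bash
python3 -c "
from workcell import bot
print(bot.job_done())"
```

```text
the job is handed in; nothing more can be done
None
```

The job is done and handed in at about 22 s of the 72 s allowed, and my last checks found the lid shut and holding.

1. **Paddle and lid:** I lifted the paddle with tilted fingertips and raised the lid to its stop. The lid corner matched 1.75 rad.
2. **Cover and button:** I slid the cover about 59 mm to its stop and pressed the button about 6 mm until it went stiff. The first press was about 8 mm off centre, so I re-centred and pressed again. Then I slid the cover back to its other stop; the tab was back at its start and the networks no longer found the button.
3. **Closing:** I pushed the lid down on its +y strip until it sat hard on the box, then moved the arm clear.

**Final checks:**
- **Lid:** after I retreated, the corner measured 0.103 m high, against a nominal 0.105 m when shut. An unlatched lid would stand at 0.12 m or more. The latch itself I could only infer from this and from no gap showing in the pictures.
- **Jar, weight and die:** they are where they started, within the few millimetres I can measure.
- **Wafers:** the last triangulation of the wafers failed (one false detection), but they show at the same pixels as at the start. I did not remeasure the press, and the arm never went near it.
- **Forces:** these were higher than needed in places. The highest wrist force I read was about 85 N when the lid met its stop, then about 60 N on the button and about 46 N at each cover stop. Closing the lid read up to about 40 N at the bottom, above the suggested 5 to 12 N. All were through the fingertips and under the 120 N wrist limit.

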